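Clamp a freshly glued carton in the hand lever press

TASK

The flat carton on the press bed has just been glued and must be kept pressed. Turn the bar-shaped dial on top of the ram clockwise, click by click, to its last notch (that brings the pad down to suit this thin carton), slide the carton along the rails until it sits fully home against the backstop, and then push the lever down to its stop and keep it there. Finish while still holding the lever down, the pad squeezing the carton, and leave the glue stick, bottles, pen, stapler and standing carton where they are.

Things in the scene. Friction and masses are not known exactly. Their poses are not given: they have to be found in the camera images.
- press: hand lever press, fixed: aluminium bed 250 x 124 x 12 mm (top at z = 12 mm, front edge at x = -145 mm), grey column behind, grey head over the bed (68 mm wide, z = 98 to 142 mm, front face at x = -32 mm). Origin on the table under the ram's vertical axis; x points from the open front to the column (the way the carton slides home), y to the left, z up. The lever reaches out to the right (-y).
- backstop (a point): foot of the backstop's face, mid-width, on the bed's top (press x = +35 mm); axes as the press. Two guide rails, 11 mm high and 81.5 mm apart inside, lead to it along press x from press x = -97 mm
- carton: flat printed carton 112 x 78 x 24 mm, loose (40 to 95 g), on the bed between the rails, drawn out 20 to 50 mm to the front. Origin: centre of its underside; x along its length, towards the backstop; z up. Home, its centre is 56 mm before the backstop and its near end stands out 45 mm in front of the head, so the fingertips can push it there.
- dial (a joint): dial on the ram's top, rad, growing clockwise seen from above. Sprung detents (clicks) at 0, 0.6 and 1.2 (last notch), end stop at 1.26. Starts in, or now and then between, the first two. It takes 0.15 Nm to carry it over a click (grip with some 40 N); let go, it snaps into the nearest notch. Each click lowers the pad 4.5 mm; only in the last notch does the pad reach this carton.
- dial_grip (a point): where to grip the dial: on its vertical axis (= the ram's), 216 mm above the table with the lever up. The grip is an upright bar 42 mm long, 14 mm thick, from 17 mm below to 15 mm above this point. Site x runs along the bar, away from its pointer end (at 0.6 rad the pointer looks to press -x), z up. 28 mm below lies a 52 mm steel collar with three pips, one for each notch.
- lever (a joint): press lever, rad: 0 up at rest (20 degrees above level), 0.70 down on its stop. A spring always drives it back up: about 5 N at the grip to start, about 11 N to keep it on the stop. It drives the ram (with dial and pad) down 30 mm per rad.
- lever_grip (a point): top of the round rubber grip (25 mm thick, 100 mm along the lever), 48 mm inward from the lever's end: press down here. Moves on an arc of 210 mm radius in the press's y-z plane about a pin along press x at press y = +30, z = 152 mm: from 236 mm above the table (up) to 92 mm (on the stop), sideways by under 25 mm. Site y points along the lever to the pivot, x as press x.
- pad: rubber-faced pad 46 x 58 mm under the ram, sprung (4 N, then 2.5 N more per mm it is pushed back). Its underside is 65 mm above the body's origin; the origin is 2 mm below the press's origin with lever and dial at 0 and sinks with the pad
- glue: bystander: glue stick, 28 x 90 mm, standing left of the press; origin at the centre of its underside
- bottle_a: bystander: white tablet bottle, 40 x 88 mm, standing left of the press; origin at the centre of its underside
- bottle_b: bystander: second such bottle, further back
- next_carton: bystander: carton 24 x 78 x 112 mm standing on its end left of the press; origin at the centre of its underside
- pen: bystander: marker pen, 128 mm long, 15 mm thick, lying at the front left, in front of the glue stick
- staple_tool: bystander: stapler, 129 x 30 x 43 mm, lying at the front right, in front of the lever
Not all that is in view belongs to the job. What is shaped like the carton but orange or yellow is not meant.

How it is judged:
At the end, for the whole second after the job is handed in: Dial in its last notch (over 1.05 rad); carton flat on the bed and within 4 mm of the backstop; lever held down by the fingers (over 3 N) at over 0.65 of its 0.70 rad, the pad pressing on the carton with over 6 N, all through the last second (value of joint dial above 1.05 rad and x of carton in the frame of press above -0.025 m and z of carton in the frame of press below 0.016 m and angle between carton's own z axis and vertical below 0.05 rad and value of joint lever above 0.65 rad and contact force between pad and carton above 6 N and contact force between the fingers and lever above 3 N); the arm keeps its last pose, push and grip.
It fails at once if a bystander (glue stick, bottles, pen, stapler, standing carton) is moved by more than 30 mm (distance of any of glue, bottle_a, bottle_b, next_carton, pen, staple_tool from where it was at the start of the episode above 0.03 m).
It also fails if it takes over 67 s, if anything falls off the work surface, if the arm or the gripper's body presses on something with over 40 N, if the wrist force passes 120 N, or if a joint passes its speed limit or range.

ROBOT

A 7-joint arm with a two-finger parallel gripper is mounted at the origin on the work surface; the furniture and walls round the work are solid. World frame = base frame: x ahead of the robot, y to its left, z up, the work surface at z = 0. Lengths are in m, angles in rad, forces in N, time in s.
With the tool pointing down it reaches from about 0.425 to 0.8 m from the base axis. Payload 8.3 kg.
Tool frame: the origin (TCP) lies at the very end of the fingers, on their centre line; the grasp point (between the pads) lies 19 mm behind it; z points along the fingers, y is the line along which they close (so a half turn about z gives the same grasp; the last joint's range is limited). The gripper opens to 85 mm and grips with 20 to 120 N. Pads are 22 mm wide; open, the fingers measure 114 mm over their backs; the gripper's body (76 mm by 85 mm) begins 54 mm behind the grasp point. The pads swing forward as they close: fully open they stand 13 mm farther back than shut.
Start: joints at [-1.282, 0.383, 0.016, 1.37, -0.006, 1.388, -0.046], TCP at [0.215, 0.587, 0.231] pointing down, gripper open.
Joint ranges: [-2.95, 2.95], [-0.25, 2.06], [-1.52, 1.56], [0.18, 2.33], [-1.44, 4.58], [0.02, 2.06], [-3.01, 3.01]. Speed limits (rad/s): [2.39, 2.39, 3.01, 3.01, 3.14, 3.14, 3.14].

INTERFACE

Orientations are given as a 3x3 rotation matrix whose columns are the frame's x, y, z axes.
In Python, from plant import manip gives the robot as it stands.
- The arm moves only by the shell command python3 -m jog 'ROWS' [FORCE]. ROWS is JSON, a list of rows, each an object with "angular": the turn, a rotation vector about the tool's x, y, z scaled (see below), a list of three; "xyz": the shift along the tool's x, y, z scaled (see below), a list of three; "hand": the opening, from 0 (shut) to 1 (fully open). A call has 1 to 8 rows; each row shifts and turns the commanded pose from where the row before left it, along the tool's axes as they then stand; what a row does not reach is not made up. The controller multiplies each number of a shift by 0.25 m and each number of a turn by 180 degrees. A row lasts 1/8 s, in which the tool goes at most 62.5 mm and 10.7 degrees, less where a joint would pass 70% of its speed; a pose out of reach is approached as far as the arm can. A call with a number of a shift or a turn outside -1 to 1 is refused whole. A call with a gripper value outside its range is refused whole. The fingers move at their own pace and stop on an object; FORCE is the grip in N (left out, the last holds). Time passes only in rows, so rows that do not move let the fingers close. It gives the time, the measured TCP pose, the force, the opening and the grip force at its end, in the units of the state.
- manip.observe(): the state, without advancing time (a new reading comes with each control period).
- manip.snapshot(name): name is "scene" or "top"; returns a dict with "image" (420x560x3 uint8, red, green, blue), "fx", "fy", "cx", "cy" (pixels), "k1" (the pictures are not rectified: a ray, as slopes to the right and down, at radius r is drawn at 1 + k1 r^2 times it, then the intrinsics apply), "R" (3x3) and "t" (3): a world point X has camera coordinates R X + t. Camera axes: x right, y down, z forward; pixel columns grow to the right and rows downward; lengths in m; the calibration is good to about 2 mm. A picture is of the moment at which its call begins. There is no depth.
- manip.finish_job(): hands the job in; it is judged then, once.
The state is a dict: "time_s": time; "joints": joint angles; "dq": joint speeds; "joint_efforts": joint torques, N m; "position": TCP position; "tcp_rot": TCP orientation; "wrist_force": force on the tool from outside, world axes, zero at the start; "ft_torque": the same for the moment, N m; "opening": opening from 0.0 (shut) to 1.0 (fully open); "finger_force": force on a finger pad.
Only numpy, scipy, OpenCV 4.12 (cv2) and the standard library are available. Lean on these libraries where they do the work, as an engineer would, in place of code of your own. Each camera call takes 0.05 s, during which the arm holds its last target. There are 200 camera calls.

## Working session

There is one attempt and no reset: what is moved stays moved. The work goes in short steps, Python scripts to look and compute and a shell command to move; the robot and the scene stay as the last step left them, time stands still between calls to the robot, and variables do not carry over. Pictures are saved under pics/ and viewed, at most 10 in all, crops included, and the job is handed in when it is done.

```bash
mkdir -p pics; python3 - <<'E'
from plant import manip
import cv2,numpy as np
s=manip.observe();print(s['time_s'],s['position'],np.round(s['tcp_rot'],3).tolist(),s['opening'])
for n in("scene","top"):
    d=manip.snapshot(n);cv2.imwrite(f'pics/{n}0.png',cv2.cvtColor(d['image'],cv2.COLOR_RGB2BGR))
    print(n,{k:np.round(d[k],4).tolist() for k in d if k!='image'})
    np.savez(f'{n}0.npz',**d)
E
```

```text
0.0 [0.21517339 0.58627835 0.23029636] [[-0.939, 0.345, -0.001], [0.345, 0.939, -0.002], [-0.0, -0.002, -1.0]] 0.9997519063649863
scene {'fx': 519.7932, 'fy': 519.7932, 'cx': 283.5476, 'cy': 206.88, 'k1': 0.0119, 'R': [[-0.8793, -0.476, -0.0161], [-0.2173, 0.4311, -0.8757], [0.4238, -0.7665, -0.4825]], 't': [0.4379, 0.1883, 1.5044]}
top {'fx': 545.3442, 'fy': 545.3442, 'cx': 283.1409, 'cy': 212.7547, 'k1': -0.2175, 'R': [[-0.0199, -0.9998, -0.0077], [-0.9965, 0.0205, -0.0812], [0.0814, 0.006, -0.9967]], 't': [0.1166, 0.4478, 1.5388]}
```

View pics/scene0.png

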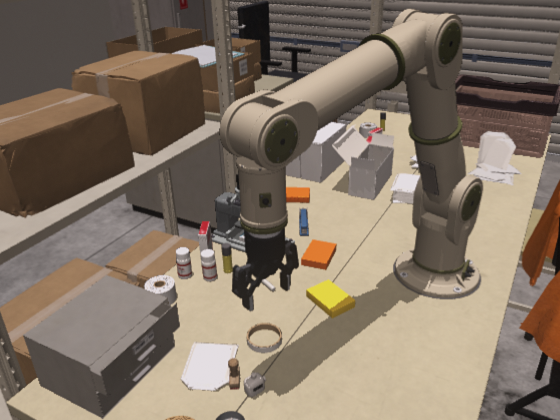

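View pics/top0.png

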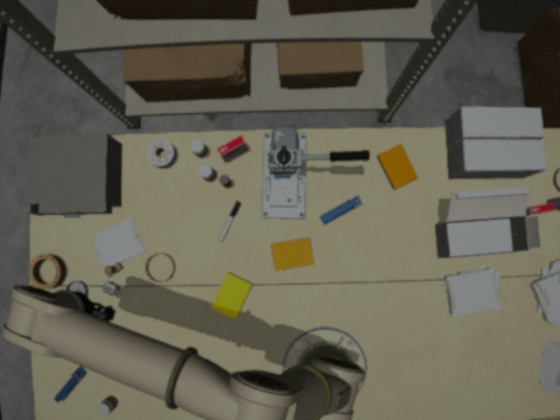

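The top view shows the press around (285,165). Its black lever runs right to (350,156), the bed's front edge is near row 217, and the blue stapler is at (341,209). The pen is at (230,220), the bottles at (207,172) and (198,148), the glue stick at (225,181) and the standing red/white carton at (232,148). Possible mix-ups for the carton are orange at (292,253), orange at (397,166), yellow at (232,293) and the standing carton at (232,148). The flat white carton between the rails near (284,187) fits the description. Next is a close crop to check it.

```bash
python3 - <<'E'
import cv2
a=cv2.imread('pics/top0.png')[110:235,220:380]
cv2.imwrite('pics/crop0.png',cv2.resize(a,None,fx=4.8,fy=4.8,interpolation=cv2.INTER_CUBIC))
E
```

```text
(no output)
```

View pics/crop0.png

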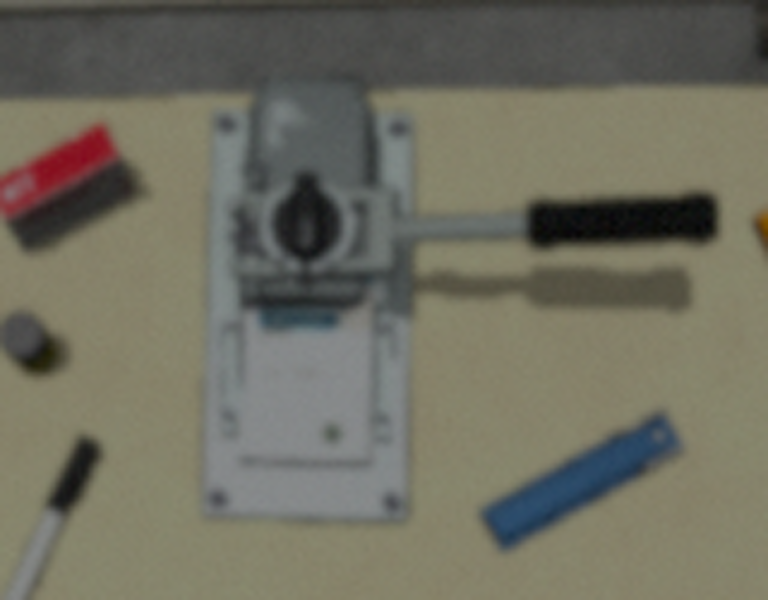

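The crop confirms it: the white carton with a teal label lies between the rails, with its near end at crop row 460. The dial is near (306,222), with its bar along the press x axis, so it's at about 0.6. The lever grip spans (530–716, 220).

```bash
cat > h.py <<'E'
import numpy as np,cv2
from plant import manip
def cast(d,px,z):
    K=np.array([[d['fx'],0,d['cx']],[0,d['fy'],d['cy']],[0,0,1]])
    u=cv2.undistortPoints(np.array(px,float).reshape(-1,1,2),K,np.array([d['k1'],0,0,0.])).reshape(-1,2)
    r=np.c_[u,np.ones(len(u))]@d['R']; c=-np.array(d['R']).T@d['t']
    z=np.broadcast_to(z,len(r)); return c+r*((z-c[2])/r[:,2])[:,None]
def snap(n,f):
    d=manip.snapshot(n);cv2.imwrite(f'pics/{f}.png',cv2.cvtColor(d['image'],cv2.COLOR_RGB2BGR));np.savez(f'{f}.npz',**d);return d
E
python3 - <<'E'
from h import *
d=dict(np.load('top0.npz'))
f=lambda p:np.array(p)/4.8+[220-.4,110-.4]
P=cast(d,f([[204,516],[409,519],[413,115],[213,112]]),.012);print(P.round(4))
fm=(P[0]+P[1])/2;bm=(P[2]+P[3])/2
ax=np.r_[bm-fm][:2];L=np.linalg.norm(ax);ax/=L;w=P[0]-P[1];print('L',L,'W',np.linalg.norm(w),'yaw',np.arctan2(ax[1],ax[0]),'yaw from front edge',np.arctan2(-w[0],w[1]))
ctr=(fm+bm)[:2]/2; O=ctr+ax*(.020); print('origin',O)  # bed centre at press x=-20mm
ay=np.array([-ax[1],ax[0]])
def loc(p,z):
    q=cast(d,f(p),z)[:,:2]-O; return np.c_[q@ax,q@ay].round(4)
print('carton near end',loc([[240,460],[372,463]],.036))
print('dial',loc([[306,222],[306,175],[306,268]],.231))
# lever grip: along y; at 20deg
print('lever grip ends',loc([[530,222],[716,219]],[.205,.25]))
print('head front',loc([[243,270],[392,272]],.142),'collar',loc([[268,225],[347,225]],.188))
print('stapler',loc([[485,515],[660,415]],.043),'pen',loc([[88,440]],.008))
E
```

```text
[[0.4393 0.1681 0.012 ]
 [0.435  0.0457 0.012 ]
 [0.6809 0.0373 0.012 ]
 [0.6854 0.1588 0.012 ]]
L 0.24615228933711739 W 0.12246958073783988 yaw -0.03604849425524833 yaw from front edge -0.03516575446413892
origin [0.58014681 0.10178227]
carton near end [[-0.1115  0.0395]
 [-0.112  -0.0383]]
dial [[-0.0052  0.0009]
 [ 0.0197  0.0013]
 [-0.0294  0.0005]]
lever grip ends [[ 0.0016 -0.1175]
 [-0.0033 -0.2101]]
head front [[-0.016   0.0362]
 [-0.0159 -0.0461]] collar [[ 0.0009  0.0217]
 [ 0.0015 -0.0207]]
stapler [[-0.1422 -0.1048]
 [-0.0816 -0.2075]] pen [[-0.0981  0.1322]]
```

```bash
python3 -m jog '[{"angular":[0,0,-0.05],"xyz":[0,0,-0.2],"hand":1},{"angular":[0,0,-0.05],"xyz":[0,0,-0.2],"hand":1},{"angular":[0,0,0],"xyz":[-0.12,-0.14,0],"hand":1},{"angular":[0,0,0],"xyz":[-0.12,-0.14,0],"hand":1},{"angular":[0,0,0],"xyz":[-0.12,-0.14,0],"hand":1},{"angular":[0,0,0],"xyz":[-0.12,-0.14,0],"hand":1},{"angular":[0,0,0],"xyz":[-0.12,-0.14,0],"hand":1},{"angular":[0,0,0],"xyz":[-0.12,-0.14,0],"hand":1}]'
cat >> h.py <<'E'
def plan(x,y,z,O=(.5801,.1018),yaw=-.0358):
    "tool shift (units) to press point x,y,z; and yaw/tilt state"
    s=manip.observe();c,n=np.cos(yaw),np.sin(yaw);R=np.array(s['tcp_rot'])
    A=np.array([[c,-n,0],[n,c,0],[0,0,1]]);p=A.T@(np.array(s['position'])-[*O,0])
    e=cv2.Rodrigues(R.T@A@np.diag([-1,1,-1.]))[0].ravel()/np.pi
    print('t',s['time_s'],'press pos',p.round(4),'rows',(R.T@A@(np.array([x,y,z])-p)/.25).round(3),'turn',e.round(4),'F',np.round(s['wrist_force'],1),'open',round(s['opening'],2),'ff',np.round(s['finger_force'],1))
E
python3 -c "
from h import *
plan(0,0,.30)"
```

```text
time_s: 1.1
position: [0.388, 0.3686, 0.3309]
tcp_rot: [[-0.999, 0.038, -0.001], [0.038, 0.999, -0.0], [0.001, -0.001, -1.0]]
wrist_force: [-0.0, 0.0, 0.3]
opening: 0.998
finger_force: 0.0
t 1.1 press pos [-0.2016  0.2598  0.3309] rows [-0.808 -1.038  0.124] turn [-0.0002 -0.0002 -0.0006] F [-0.   0.   0.3] open 1.0 ff 0.0
```

```bash
python3 -m jog '[{"angular":[0,0,0],"xyz":[-0.115,-0.148,0],"hand":0.7},{"angular":[0,0,0],"xyz":[-0.115,-0.148,0],"hand":0.7},{"angular":[0,0,0],"xyz":[-0.115,-0.148,0],"hand":0.7},{"angular":[0,0,0],"xyz":[-0.115,-0.148,0],"hand":0.7},{"angular":[0,0,0],"xyz":[-0.115,-0.148,0],"hand":0.7},{"angular":[0,0,0],"xyz":[-0.115,-0.148,0],"hand":0.7},{"angular":[0,0,0],"xyz":[-0.115,-0.148,0.1],"hand":0.7},{"angular":[0,0,0],"xyz":[0,0,0],"hand":0.7}]'
python3 - <<'E'
from h import *
plan(0,0,.198)
d=snap('scene','scene1')
a=cv2.imread('pics/scene1.png')[140:290,170:330]
cv2.imwrite('pics/crop1.png',cv2.resize(a,None,fx=4,fy=4,interpolation=cv2.INTER_CUBIC))
E
```

```text
time_s: 2.1
position: [0.5791, 0.0987, 0.3034]
tcp_rot: [[-0.999, 0.045, -0.004], [0.045, 0.999, -0.004], [0.004, -0.004, -1.0]]
wrist_force: [-0.4, -0.1, -0.7]
opening: 0.696
finger_force: 0.0
t 2.1 press pos [-0.0009 -0.0032  0.3034] rows [-0.005  0.014  0.422] turn [-0.0012 -0.0013 -0.0029] F [-0.4 -0.1 -0.7] open 0.7 ff 0.0
```

View pics/crop1.png

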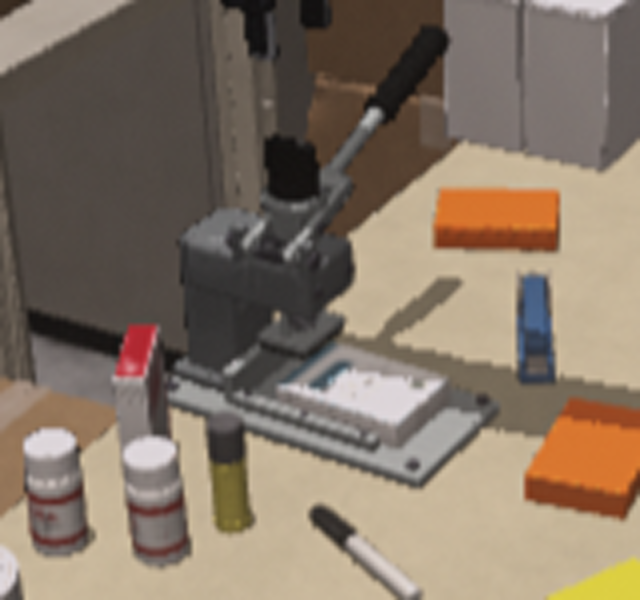

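The scene view shows the dial's black knob clear of the fingers at crop (267–318, 137–200), the white carton on the bed, and the lever up. I'll cross-check the dial axis from this view.

```bash
python3 - <<'E'
from h import *
d=dict(np.load('scene1.npz'))
O=np.array([.5801,.1018]);c,n=np.cos(-.0358),np.sin(-.0358);A=np.array([[c,-n],[n,c]])
f=lambda p:np.array(p)/4+[170-.4,140-.4]
L=lambda p,z:((cast(d,f(p),z)[:,:2]-O)@A).round(4)
print('dial',L([[292,168]],.215))
print('bed front corners (exp -145,+-62)',L([[417,484],[497,405]],.012))
print('lever end top',L([[440,35]],.245), 'carton near corners',L([[405,415],[448,380]],.036))
g=cv2.cvtColor(d['image'],cv2.COLOR_RGB2GRAY)
E
python3 -m jog '[{"angular":[0,0,-0.003],"xyz":[-0.005,0.013,0.14],"hand":0.7},{"angular":[0,0,0],"xyz":[0,0,0],"hand":0.7}]'; python3 -c "
from h import *
plan(0,0,.198)"
```

```text
dial [[-0.0081  0.0108]]
bed front corners (exp -145,+-62) [[-0.1481  0.0703]
 [-0.1466 -0.0533]]
lever end top [[-0.0106 -0.2022]] carton near corners [[-0.1108  0.0257]
 [-0.1138 -0.0336]]
time_s: 2.4
position: [0.5782, 0.1087, 0.2691]
tcp_rot: [[-1.0, 0.026, -0.005], [0.026, 1.0, -0.0], [0.005, -0.001, -1.0]]
wrist_force: [-0.4, 0.9, 0.8]
opening: 0.696
finger_force: 0.0
t 2.4 press pos [-0.0021  0.0068  0.2691] rows [-0.01  -0.027  0.284] turn [-0.0002 -0.0016  0.0033] F [-0.4  0.9  0.8] open 0.7 ff 0.0
```

The two views disagree by about 8 mm in y. I'll compare against the gripper, whose pose is known, in both.

```bash
python3 - <<'E'
from h import *
O=np.array([.5801,.1018]);c,n=np.cos(-.0358),np.sin(-.0358);A=np.array([[c,-n],[n,c]])
ims=[]
for nm,x0,y0 in(('scene',210,135),('top',255,120)):
    d=snap(nm,nm+'2')
    im=cv2.imread(f'pics/{nm}2.png')
    K=np.array([[d['fx'],0,d['cx']],[0,d['fy'],d['cy']],[0,0,1]])
    s=manip.observe()['position']
    P=[[*(O+A@[x,y]),z] for x,y,z in((-.145,.062,.012),(-.145,-.062,.012),(0,0,.231),(0,0,.199))]+[list(s)]
    q=cv2.projectPoints(np.array(P),cv2.Rodrigues(np.array(d['R']))[0],np.array(d['t']),K,np.array([d['k1'],0,0,0.]))[0].reshape(-1,2)
    print(nm,q.round(1).tolist())
    a=cv2.resize(im[y0:y0+125,x0:x0+90] if nm=='scene' else im[y0:y0+125,x0:x0+90],None,fx=4.4,fy=4.4,interpolation=cv2.INTER_CUBIC)
    for k,p in enumerate(q): cv2.circle(a,tuple(int(v) for v in ((p-[x0,y0]+.5)*4.4)),3,[(0,0,255),(0,0,255),(0,255,0),(0,255,255),(255,0,255)][k],-1)
    ims.append(a)
cv2.imwrite('pics/cmp.png',np.hstack(ims))
E
```

```text
scene [[274.4, 258.9], [294.8, 239.4], [242.1, 174.8], [242.7, 184.4], [240.5, 163.5]]
top [[261.8, 217.8], [305.1, 218.4], [283.7, 153.8], [283.8, 156.2], [281.0, 150.8]]
```

View pics/cmp.png

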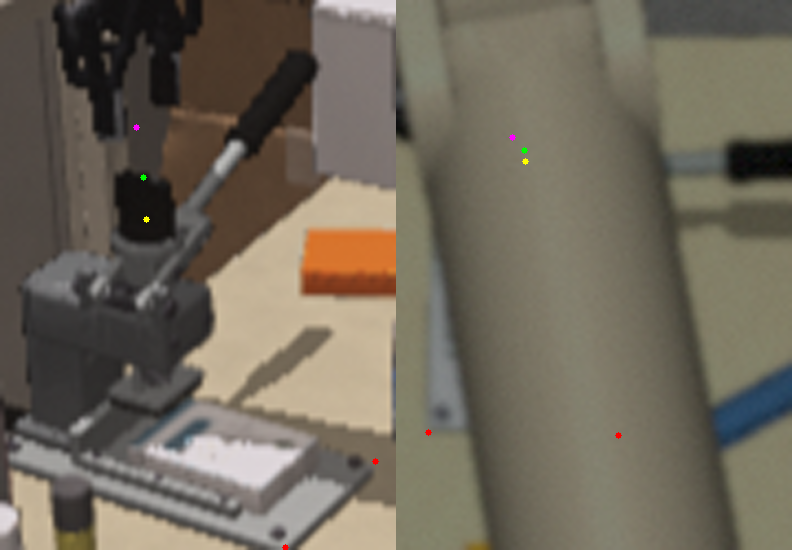

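The top-based dial axis projects onto the knob in the scene view (green at (143,177), knob spanning 115–178). The TCP mark lies midway between the fingers, so the fit holds. Descending now.

```bash
python3 -m jog '[{"angular":[0,0,0.003],"xyz":[-0.008,-0.027,0.08],"hand":0.7},{"angular":[0,0,0],"xyz":[0,0,0.1],"hand":0.7},{"angular":[0,0,0],"xyz":[0,0,0.1],"hand":0.7},{"angular":[0,0,0],"xyz":[0,0,0],"hand":0.7},{"angular":[0,0,0],"xyz":[0,0,0],"hand":0.7}]'; python3 -c "
from h import *
plan(0,0,.198)"
```

```text
time_s: 3.12
position: [0.5827, 0.1005, 0.2034]
tcp_rot: [[-0.999, 0.037, 0.002], [0.037, 0.999, 0.001], [-0.002, 0.001, -1.0]]
wrist_force: [0.1, -0.7, 0.3]
opening: 0.698
finger_force: 0.0
t 3.125 press pos [ 0.0026 -0.0012  0.2034] rows [0.011 0.005 0.021] turn [ 0.0002  0.0008 -0.0005] F [ 0.1 -0.7  0.3] open 0.7 ff 0.0
```

```bash
python3 -m jog '[{"angular":[0,0,0],"xyz":[0.006,0,0.016],"hand":0.7},{"angular":[0,0,0],"xyz":[0,0,0],"hand":0.3},{"angular":[0,0,0],"xyz":[0,0,0],"hand":0},{"angular":[0,0,0],"xyz":[0,0,0],"hand":0},{"angular":[0,0,0],"xyz":[0,0,0],"hand":0},{"angular":[0,0,0],"xyz":[0,0,0],"hand":0}]' 45; python3 -c "
from h import *
plan(0,0,.198)"
```

```text
time_s: 3.88
position: [0.5805, 0.1039, 0.1979]
tcp_rot: [[-0.999, 0.034, 0.001], [0.034, 0.999, 0.004], [-0.001, 0.004, -1.0]]
wrist_force: [0.9, 8.1, 1.8]
opening: 0.155
finger_force: 47.1
t 3.875 press pos [0.0004 0.0021 0.1979] rows [ 0.001 -0.008 -0.   ] turn [0.0012 0.0003 0.0006] F [0.9 8.1 1.8] open 0.16 ff 47.1
```

```bash
python3 -m jog '[{"angular":[0,0,0],"xyz":[0,0.008,0],"hand":0},{"angular":[0,0,0.04],"xyz":[0,0,0],"hand":0},{"angular":[0,0,0.04],"xyz":[0,0,0],"hand":0},{"angular":[0,0,0.04],"xyz":[0,0,0],"hand":0},{"angular":[0,0,0.04],"xyz":[0,0,0],"hand":0},{"angular":[0,0,0.04],"xyz":[0,0,0],"hand":0},{"angular":[0,0,0],"xyz":[0,0,0],"hand":0},{"angular":[0,0,0],"xyz":[0,0,0],"hand":0}]' 45; python3 -c "
from h import *
s=manip.observe();print(s['ft_torque'])
plan(0,0,.198)"
```

```text
time_s: 4.88
position: [0.5806, 0.1041, 0.1979]
tcp_rot: [[-0.788, 0.616, 0.001], [0.616, 0.788, 0.002], [0.001, 0.002, -1.0]]
wrist_force: [-0.6, 5.2, 3.2]
opening: 0.157
finger_force: 47.2
[1.01713808 0.28663297 0.04086224]
t 4.875 press pos [0.0004 0.0023 0.1979] rows [-0.004 -0.008 -0.   ] turn [ 0.0007  0.     -0.1999] F [-0.6  5.2  3.2] open 0.16 ff 47.2
```

```bash
python3 -m jog '[{"angular":[0,0,0],"xyz":[0,0,0],"hand":0.7},{"angular":[0,0,0],"xyz":[0,0,0],"hand":0.7},{"angular":[0,0,0],"xyz":[0,0,-0.15],"hand":0.7},{"angular":[0,0,-0.05],"xyz":[0,0,-0.2],"hand":0.6},{"angular":[0,0,-0.05],"xyz":[0,0,-0.05],"hand":0.5},{"angular":[0,0,-0.05],"xyz":[0,0,0],"hand":0.4},{"angular":[0,0,-0.05],"xyz":[0,0,0],"hand":0.4},{"angular":[0,0,0],"xyz":[0,0,0],"hand":0.4}]'
python3 -m jog '[{"angular":[0,0,0],"xyz":[0.15,0,0],"hand":0.4},{"angular":[0,0,0],"xyz":[0.15,0,0],"hand":0.4},{"angular":[0,0,0],"xyz":[0.15,0,0],"hand":0.4},{"angular":[0,0,0],"xyz":[0.11,0,0],"hand":0.4},{"angular":[0,0,0],"xyz":[0,0,0],"hand":0.4},{"angular":[0,0,0],"xyz":[0,0,0],"hand":0.4}]'
python3 - <<'E'
from h import *
plan(-.14,0,.024)
a=[]
for n,x,y in(('scene',215,160),('top',255,120)):
    snap(n,n+'3');im=cv2.imread(f'pics/{n}3.png')[y:y+100,x:x+72]
    a.append(cv2.resize(im,None,fx=5.5,fy=5.5,interpolation=cv2.INTER_CUBIC))
cv2.imwrite('pics/cmp3.png',np.hstack(a))
E
```

```text
time_s: 5.88
position: [0.5804, 0.1015, 0.2971]
tcp_rot: [[-0.999, 0.04, -0.0], [0.04, 0.999, -0.0], [0.0, -0.0, -1.0]]
wrist_force: [-0.3, 0.6, 0.6]
opening: 0.402
finger_force: 0.0
time_s: 6.62
position: [0.4411, 0.1072, 0.2974]
tcp_rot: [[-0.999, 0.04, 0.0], [0.04, 0.999, 0.0], [-0.0, 0.0, -1.0]]
wrist_force: [0.5, -0.4, 0.7]
opening: 0.4
finger_force: 0.0
t 6.625 press pos [-0.1391  0.0004  0.2974] rows [ 0.004 -0.002  1.094] turn [ 0.0001  0.0001 -0.0014] F [ 0.5 -0.4  0.7] open 0.4 ff 0.0
```

View pics/cmp3.png

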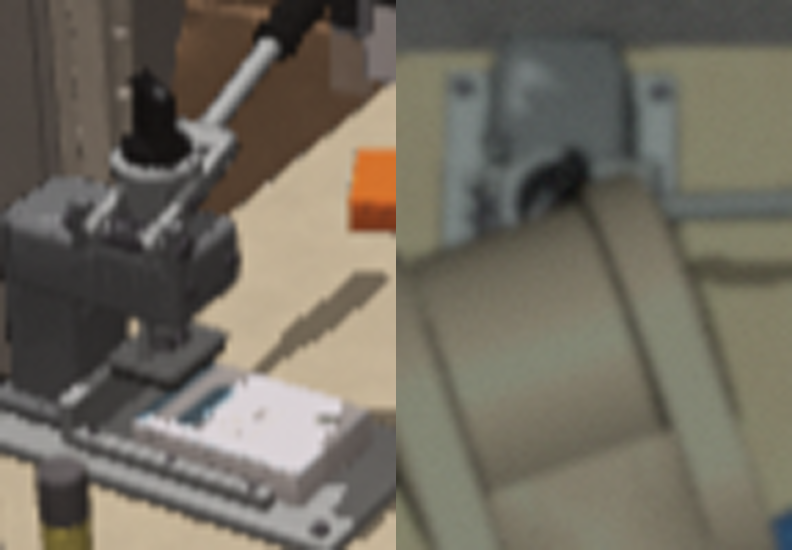

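The dial bar is now about 40° clockwise of the press axis (right-hand tip at (575,160)), which means the last notch, and the pad is lower. Now the carton.

```bash
python3 -m jog '[{"angular":[0,0,0],"xyz":[0,0,0.2],"hand":0.4},{"angular":[0,0,0],"xyz":[0,0,0.2],"hand":0.4},{"angular":[0,0,0],"xyz":[0,0,0.2],"hand":0.4},{"angular":[0,0,0],"xyz":[0,0,0.2],"hand":0.4},{"angular":[0,0,0],"xyz":[0,0,0.2],"hand":0.4},{"angular":[0,0,0],"xyz":[0,0,0.1],"hand":0.4},{"angular":[0,0,0],"xyz":[0,0,0],"hand":0.4},{"angular":[0,0,0],"xyz":[0,0,0],"hand":0.4}]'
python3 -c "
from h import *
plan(-.088,0,.022)"
```

```text
time_s: 7.72
position: [0.4416, 0.1074, 0.0231]
tcp_rot: [[-0.999, 0.038, 0.001], [0.038, 0.999, 0.0], [-0.001, 0.0, -1.0]]
wrist_force: [0.4, -0.3, 0.6]
opening: 0.397
finger_force: 0.0
t 7.725 press pos [-0.1386  0.0007  0.0231] rows [-0.202 -0.002  0.005] turn [ 0.      0.0003 -0.0008] F [ 0.4 -0.3  0.6] open 0.4 ff 0.0
```

Pushing gently to about 5 mm short of home, then checking the force.

```bash
python3 -m jog '[{"angular":[0,0,0],"xyz":[-0.025,0,0],"hand":0.4},{"angular":[0,0,0],"xyz":[-0.025,0,0],"hand":0.4},{"angular":[0,0,0],"xyz":[-0.025,0,0],"hand":0.4},{"angular":[0,0,0],"xyz":[-0.025,0,0],"hand":0.4},{"angular":[0,0,0],"xyz":[-0.025,0,0],"hand":0.4},{"angular":[0,0,0],"xyz":[-0.025,0,0],"hand":0.4},{"angular":[0,0,0],"xyz":[-0.025,0,0],"hand":0.4},{"angular":[0,0,0],"xyz":[0,0,0],"hand":0.4}]'
python3 -c "
from h import *
plan(-.088,0,.022)"
```

```text
time_s: 8.72
position: [0.4849, 0.1057, 0.0223]
tcp_rot: [[-0.999, 0.038, 0.0], [0.038, 0.999, -0.0], [-0.0, -0.0, -1.0]]
wrist_force: [-0.3, 0.2, 0.2]
opening: 0.403
finger_force: 0.0
t 8.725 press pos [-0.0953  0.0005  0.0223] rows [-0.029 -0.002  0.001] turn [-0.      0.0001 -0.0007] F [-0.3  0.2  0.2] open 0.4 ff 0.0
```

```bash
for i in 1; do python3 -m jog '[{"angular":[0,0,0],"xyz":[-0.008,0,0],"hand":0.4},{"angular":[0,0,0],"xyz":[-0.008,0,0],"hand":0.4},{"angular":[0,0,0],"xyz":[0,0,0],"hand":0.4},{"angular":[0,0,0],"xyz":[0,0,0],"hand":0.4}]'; done
python3 -c "
from h import *
plan(-.088,0,.022)"
```

```text
time_s: 9.22
position: [0.4883, 0.1057, 0.0223]
tcp_rot: [[-0.999, 0.038, 0.0], [0.038, 0.999, 0.0], [-0.0, 0.0, -1.0]]
wrist_force: [0.0, 0.4, -0.0]
opening: 0.4
finger_force: 0.0
t 9.225 press pos [-0.0919  0.0006  0.0223] rows [-0.016 -0.002  0.001] turn [ 0.      0.     -0.0006] F [ 0.   0.4 -0. ] open 0.4 ff 0.0
```

```bash
python3 -m jog '[{"angular":[0,0,0],"xyz":[-0.008,0,0],"hand":0.4},{"angular":[0,0,0],"xyz":[-0.008,0,0],"hand":0.4},{"angular":[0,0,0],"xyz":[0,0,0],"hand":0.4},{"angular":[0,0,0],"xyz":[0,0,0],"hand":0.4}]'
python3 -c "
from h import *
plan(-.088,0,.022)"
```

```text
time_s: 9.72
position: [0.4923, 0.1055, 0.0223]
tcp_rot: [[-0.999, 0.038, 0.0], [0.038, 0.999, -0.0], [-0.0, -0.0, -1.0]]
wrist_force: [0.5, -0.3, -0.6]
opening: 0.402
finger_force: 0.0
t 9.725 press pos [-0.0879  0.0005  0.0223] rows [ 0.    -0.002  0.001] turn [-0.      0.     -0.0006] F [ 0.5 -0.3 -0.6] open 0.4 ff 0.0
```

```bash
python3 -m jog '[{"angular":[0,0,0],"xyz":[-0.008,0,0],"hand":0.4},{"angular":[0,0,0],"xyz":[0,0,0],"hand":0.4},{"angular":[0,0,0],"xyz":[0,0,0],"hand":0.4}]'
python3 -c "
from h import *
plan(-.088,0,.022)"
```

```text
time_s: 10.1
position: [0.4928, 0.1055, 0.022]
tcp_rot: [[-0.999, 0.037, -0.003], [0.037, 0.999, -0.0], [0.003, -0.0, -1.0]]
wrist_force: [-4.9, 0.1, 3.5]
opening: 0.4
finger_force: 2.8
t 10.1 press pos [-0.0874  0.0006  0.022 ] rows [ 0.003 -0.002 -0.   ] turn [-0.0001 -0.0009 -0.0005] F [-4.9  0.1  3.5] open 0.4 ff 2.8
```

```bash
python3 -m jog '[{"angular":[0,0,0],"xyz":[-0.01,0,0],"hand":0.4},{"angular":[0,0,0],"xyz":[0,0,0],"hand":0.4},{"angular":[0,0,0],"xyz":[0,0,0],"hand":0.4}]'
python3 -c "
from h import *
plan(-.088,0,.022)"
```

```text
time_s: 10.48
position: [0.4929, 0.1055, 0.0214]
tcp_rot: [[-0.999, 0.037, -0.008], [0.037, 0.999, -0.0], [0.008, -0.001, -1.0]]
wrist_force: [-13.8, 0.6, 9.5]
opening: 0.397
finger_force: 7.0
t 10.475 press pos [-0.0873  0.0006  0.0214] rows [ 0.003 -0.002 -0.002] turn [-0.0002 -0.0025 -0.0003] F [-13.8   0.6   9.5] open 0.4 ff 7.0
```

The stop is firm at the expected spot: near end ≈ -76 mm against -77 expected. Backing off, rising, and going over to the lever.

```bash
python3 -m jog '[{"angular":[0,0,0],"xyz":[0.1,0,0],"hand":0.4},{"angular":[0,0,0],"xyz":[0.1,0,0],"hand":0.3},{"angular":[0,0,0],"xyz":[0,0,-0.22],"hand":0.2},{"angular":[0,0,0],"xyz":[0,0,-0.22],"hand":0},{"angular":[0,0,0],"xyz":[0,0,-0.22],"hand":0},{"angular":[0,0,0],"xyz":[0,0,-0.22],"hand":0},{"angular":[0,0,0],"xyz":[0,0,-0.22],"hand":0},{"angular":[0,0,0],"xyz":[0,0,0],"hand":0}]'
python3 -m jog '[{"angular":[0,0,0],"xyz":[-0.09,-0.11,0],"hand":0},{"angular":[0,0,0],"xyz":[-0.09,-0.11,0],"hand":0},{"angular":[0,0,0],"xyz":[-0.09,-0.11,0],"hand":0},{"angular":[0,0,0],"xyz":[-0.09,-0.11,0],"hand":0},{"angular":[0,0,0],"xyz":[-0.09,-0.11,0],"hand":0},{"angular":[0,0,0],"xyz":[-0.09,-0.11,0],"hand":0},{"angular":[0,0,0],"xyz":[0,0,0],"hand":0},{"angular":[0,0,0],"xyz":[0,0,0],"hand":0}]'
python3 - <<'E'
from h import *
plan(0,-.167,.236)
a=[]
for n,x,y in(('scene',225,140),('top',270,120)):
    snap(n,n+'4');im=cv2.imread(f'pics/{n}4.png')[y:y+100,x:x+(75 if n=='scene' else 110)]
    a.append(cv2.resize(im,None,fx=4.3,fy=4.3,interpolation=cv2.INTER_CUBIC))
cv2.imwrite('pics/cmp4.png',np.hstack(a))
E
```

```text
time_s: 11.48
position: [0.4489, 0.1076, 0.3019]
tcp_rot: [[-0.999, 0.038, 0.008], [0.038, 0.999, 0.004], [-0.008, 0.004, -1.0]]
wrist_force: [0.7, -0.1, -0.9]
opening: 0.0
finger_force: 0.0
time_s: 12.48
position: [0.5752, -0.0623, 0.2963]
tcp_rot: [[-0.999, 0.038, -0.002], [0.038, 0.999, 0.0], [0.002, 0.0, -1.0]]
wrist_force: [0.4, 0.5, 0.2]
opening: -0.0
finger_force: 0.0
t 12.475 press pos [ 0.0009 -0.1642  0.2963] rows [ 0.003 -0.011  0.241] turn [ 0.     -0.0005 -0.0006] F [0.4 0.5 0.2] open -0.0 ff 0.0
```

View pics/cmp4.png

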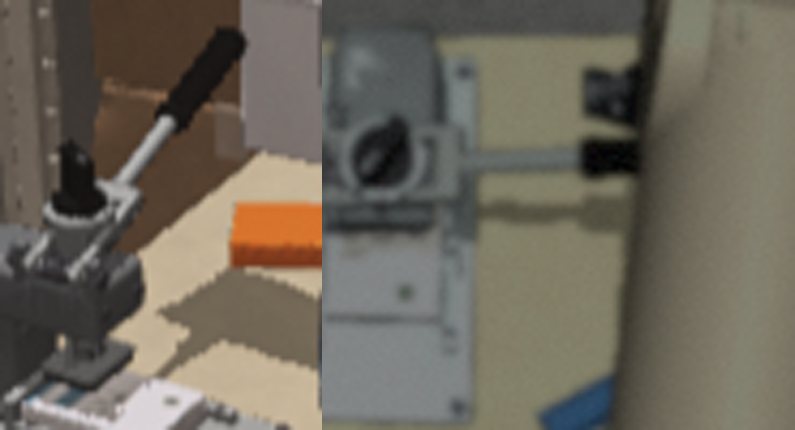

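The dial stays in its last notch: the pointer bar is angled 40° at top-crop (380,150). The carton has moved in and the lever axis lies on the press y axis, so I'll go down onto the grip and follow its arc.

```bash
python3 -m jog '[{"angular":[0,0,0],"xyz":[0.006,-0.014,0.12],"hand":0},{"angular":[0,0,0],"xyz":[0,0,0.1],"hand":0},{"angular":[0,0,0],"xyz":[0,-0.01,0.05],"hand":0},{"angular":[0,0,0],"xyz":[0,-0.015,0.07],"hand":0},{"angular":[0,0,0],"xyz":[0,-0.01,0.07],"hand":0},{"angular":[0,0,0],"xyz":[0,0,0],"hand":0},{"angular":[0,0,0],"xyz":[0,0,0],"hand":0}]'
python3 -c "
from h import *
plan(-.001,-.167,.092)"
```

```text
time_s: 13.45
position: [0.5738, -0.0751, 0.1964]
tcp_rot: [[-0.999, 0.037, 0.001], [0.037, 0.999, -0.0], [-0.001, -0.0, -1.0]]
wrist_force: [-2.7, -1.5, 6.6]
opening: 0.001
finger_force: 3.1
t 13.45 press pos [ 0.     -0.177   0.1964] rows [0.005 0.04  0.418] turn [-0.      0.0005 -0.0005] F [-2.7 -1.5  6.6] open 0.0 ff 3.1
```

```bash
python3 -m jog '[{"angular":[0,0,0],"xyz":[-0.004,-0.008,0.06],"hand":0},{"angular":[0,0,0],"xyz":[0,-0.004,0.06],"hand":0},{"angular":[0,0,0],"xyz":[0,0.004,0.06],"hand":0},{"angular":[0,0,0],"xyz":[0,0.01,0.06],"hand":0},{"angular":[0,0,0],"xyz":[0,0.015,0.06],"hand":0},{"angular":[0,0,0],"xyz":[0,0.012,0.06],"hand":0},{"angular":[0,0,0],"xyz":[0,0,0],"hand":0},{"angular":[0,0,0],"xyz":[0,0,0],"hand":0}]'
python3 -c "
from h import *
plan(-.001,-.167,.092)"
```

```text
time_s: 14.45
position: [0.5757, -0.07, 0.1069]
tcp_rot: [[-0.999, 0.039, 0.003], [0.039, 0.999, -0.002], [-0.003, -0.002, -1.0]]
wrist_force: [-2.4, -6.3, 8.7]
opening: -0.001
finger_force: 5.3
t 14.45 press pos [ 0.0017 -0.1719  0.1069] rows [0.011 0.02  0.06 ] turn [-0.0007  0.0009 -0.0011] F [-2.4 -6.3  8.7] open -0.0 ff 5.3
```

```bash
python3 -m jog '[{"angular":[0,0,0],"xyz":[0,0.008,0.03],"hand":0},{"angular":[0,0,0],"xyz":[0,0.008,0.03],"hand":0},{"angular":[0,0,0],"xyz":[0,0,0.015],"hand":0},{"angular":[0,0,0],"xyz":[0,0,0],"hand":0},{"angular":[0,0,0],"xyz":[0,0,0],"hand":0}]'
python3 -c "
from h import *
plan(-.001,-.167,.092)"
```

```text
time_s: 15.08
position: [0.5763, -0.0664, 0.0921]
tcp_rot: [[-0.999, 0.04, 0.005], [0.04, 0.999, -0.001], [-0.005, -0.001, -1.0]]
wrist_force: [-16.1, -5.8, 41.0]
opening: -0.001
finger_force: 20.5
t 15.075 press pos [ 0.0022 -0.1683  0.0921] rows [0.013 0.005 0.   ] turn [-0.0002  0.0016 -0.0013] F [-16.1  -5.8  41. ] open -0.0 ff 20.5
```

```bash
python3 -m jog '[{"angular":[0,0,0],"xyz":[0,0,-0.006],"hand":0},{"angular":[0,0,0],"xyz":[0,0,0],"hand":0},{"angular":[0,0,0],"xyz":[0,0,0],"hand":0},{"angular":[0,0,0],"xyz":[0,0,0],"hand":0},{"angular":[0,0,0],"xyz":[0,0,0],"hand":0},{"angular":[0,0,0],"xyz":[0,0,0],"hand":0},{"angular":[0,0,0],"xyz":[0,0,0],"hand":0},{"angular":[0,0,0],"xyz":[0,0,0],"hand":0}]'
python3 - <<'E'
from h import *
plan(-.001,-.167,.092)
a=[]
for n,x,y in(('scene',215,140),('top',260,120)):
    snap(n,n+'5');im=cv2.imread(f'pics/{n}5.png')[y:y+115,x:x+90]
    a.append(cv2.resize(im,None,fx=4.4,fy=4.4,interpolation=cv2.INTER_CUBIC))
cv2.imwrite('pics/cmp5.png',np.hstack(a))
E
```

```text
time_s: 16.08
position: [0.5762, -0.0665, 0.0924]
tcp_rot: [[-0.999, 0.04, 0.004], [0.04, 0.999, -0.002], [-0.004, -0.001, -1.0]]
wrist_force: [-12.8, -6.9, 30.9]
opening: -0.003
finger_force: 15.6
t 16.075 press pos [ 0.0021 -0.1683  0.0924] rows [0.012 0.005 0.002] turn [-0.0004  0.0014 -0.0013] F [-12.8  -6.9  30.9] open -0.0 ff 15.6
```

View pics/cmp5.png

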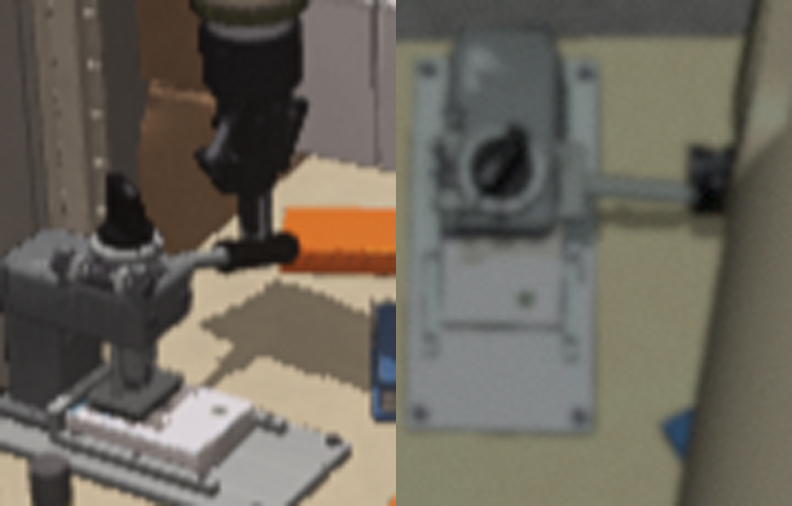

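The lever is down with the fingers on the grip at (258,245), the pad rests on the carton at (135,390), and the carton has moved in about 35 mm (near end at row 325). The dial is in its last notch and 31 N holds steady on the stop, so I'm handing in.

```bash
python3 -c "
from plant import manip
print(manip.finish_job())"
```

```text
the job is handed in; nothing more can be done
None
```

I handed the job in at about 16 s of the 67 s allowed: dial in its last notch, carton home against the backstop, and the fingers holding the lever on its stop with about 31 N, pad down on the carton; the hand-in returned no verdict, and I did not measure the pad force or re-measure the bystanders.

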